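# Clamp a fresh casting for the tiffin

## Task

Lift the amber cast-resin tiffin knob out of its green mould, stand it upright on the clamp's wooden bed between the fixed jaw and the sprung pad, square to them, and let go of it. Then pump the orange trigger, letting it spring back between pulls and never shoving the jaw or pad by hand, until the pad has the casting against the fixed jaw and the spring behind the pad is about half squashed: never nearly flat, which would crush the resin. Finish still holding the trigger drawn so that this squeeze is kept, and leave the other things on the bench alone.

Things in the scene. Friction and masses are not known exactly. Their poses are not given: they have to be found in the camera images.
- part_mid (a point): Loose amber resin knob, 90 g, 54 mm high: base 40 (x) x 54 (y) x 22 high; on its middle an upright grip 20 (x) x 32 (y) x 32 high, to be taken across x with the fingertips just above the base. Site half-way up, 27 mm over its underside, 5 mm over the base's top. z up; y is to lie along the clamp's y, either way round. Starts with its base 16 mm deep in the mould, y along the mould's y.
- mould: Green mould block in a thin plywood rim, fixed to the bench, 80 (x) x 94 (y) x 30 mm high; origin at the centre of its underside. Its open cavity is 44 (x) x 58 (y) mm with its floor 14 mm above the bench and 2 mm play on each side.
- clamp: Blue bar clamp fixed to the bench; origin on the bench at its middle; y runs along the bar from fixed jaw to trigger, z up. Wooden bed 80 x 330 mm, its top (where the casting stands) at z 12 mm. Fixed jaw reaches z 42 mm, sliding jaw 44 mm; cheeks carrying the trigger span y 30 to 90, up to z 72; a fixed black hand grip begins at y 133 mm and reaches z 136.
- fixed_face (a point): Middle of the fixed jaw's clamping face, which looks along the clamp's +y, at y = -116 mm of the clamp; face 50 mm wide.
- pad_face (a point): Middle of the moving sprung pad's clamping face, which looks along the clamp's -y; pad 36 mm wide, 20 mm high, 8 mm thick, its top 34 mm above the bench. The gap from it to the fixed face is the room between the jaws.
- jaw (a joint): How far the jaw has advanced along the bar toward the fixed jaw (m): 0 fully back (99 mm between the faces with the pad out), 0.080 at most; starts at 0 to 0.016. A light brake (about 3 N) keeps it there when the trigger goes back, but cannot hold more squeeze than that.
- pad (a joint): Squash of the spring behind the pad (m): 0 = pad fully out, 0.020 = flat. 0.8 N of squeeze per mm. Half squashed is 0.010. With the trigger let go, the spring pushes the jaw back until at most about 3 N is left (1 to 4 mm).
- trigger (a joint): Trigger angle (rad): 0 = sprung forward (leaning 0.3 rad toward the fixed jaw), 0.6 = fully drawn toward the hand grip (leaning 0.3 rad the other way). Springs back when freed. Drives the jaw 30 mm per rad through a ratchet with 6 mm teeth: a full draw gives 12 to 18 mm, the rest being lost taking up the next tooth.
- trigger_mid (a point): Centre line of the orange trigger blade, 55 mm above its pivot. Blade 30 mm wide (clamp x), 10 mm thick, from 18 to 80 mm above the pivot, which lies on the clamp at x 0, y 60, z 62 mm, axis along the clamp's x. Drawn by pushing its jaw-side face along the clamp's +y with 2 to 10 N.
- tiffin: Three-tier steel tiffin, 120 mm wide, 184 mm high, loose; origin under its centre. Leave alone.
- lunchbox: Aqua plastic lunchbox with a white latch, 124 x 169 x 58 mm, loose; origin under its centre. Leave alone.
- mug: Grey ceramic mug, 82 mm across, 92 mm high, handle at its +y, loose; origin under its centre. Leave alone.
- snackbox: Clear acrylic snack box with lid, 108 x 153 x 61 mm, loose; origin under its centre. Leave alone.
Mind the look-alikes: they are no part of the job. What is meant by the mould is not red, turquoise or white, and is the smaller of those in its own colour.

How it is judged:
On the way, in this order (a step that is already met when the one before it is completed fails the run):
1. the casting is lifted clear of the mould (z of part_mid in the frame of mould above 0.062 m), for 0.1 s.
2. the casting stands upright on the bed between the jaws, let go, before the clamp squeezes it (x of part_mid in the frame of clamp between -0.014 and 0.014 m and z of part_mid in the frame of clamp between 0.034 and 0.044 m and angle between part_mid's own z axis and vertical below 0.1 rad and angle between the y axis of part_mid and the y axis of clamp, either way round below 0.14 rad and contact force between each of the fingers, the arm and part below 0.2 N and y of part_mid in the frame of clamp between -0.092 and -0.035 m and value of joint pad below 0.003 m), for 0.2 s.
3. the trigger squeezes the pad onto the casting (x of part_mid in the frame of clamp between -0.014 and 0.014 m and z of part_mid in the frame of clamp between 0.034 and 0.044 m and angle between part_mid's own z axis and vertical below 0.1 rad and angle between the y axis of part_mid and the y axis of clamp, either way round below 0.14 rad and value of joint pad above 0.005 m and contact force between pad and part above 3 N and contact force between any of the fingers, the arm and trigger above 1 N), for 0.1 s.
At the end, for the whole second after the job is handed in: Casting on the bed against the fixed jaw (within 4 mm), upright (0.1 rad), square (0.14 rad), within 14 mm of the centre line, untouched; pad spring squashed 6 to 14 mm, pressing with 3.5 to 13 N; the robot still pushes the drawn trigger with over 1 N (x of part_mid in the frame of clamp between -0.014 and 0.014 m and z of part_mid in the frame of clamp between 0.034 and 0.044 m and angle between part_mid's own z axis and vertical below 0.1 rad and angle between the y axis of part_mid and the y axis of clamp, either way round below 0.14 rad and contact force between each of the fingers, the arm and part below 0.2 N and y of part_mid in the frame of clamp between -0.093 and -0.085 m and value of joint pad between 0.006 and 0.014 m and contact force between pad and part between 3.5 and 13 N and contact force between any of the fingers, the arm and trigger above 1 N and value of joint trigger above 0.05 rad and linear speed of part below 0.01 m/s); the arm keeps its last pose, push and grip.
It fails at once if the pad spring is squashed over 16 mm: the casting is crushed (value of joint pad above 0.016 m).
It fails at once if the jaw or pad is shoved by the robot with over 5 N (contact force between any of the fingers, the arm and jaw above 5 N).
It fails at once if the tiffin, lunchbox, mug or snack box is moved over 30 mm or tipped (distance of any of tiffin, lunchbox, mug, snackbox from where it was at the start of the episode above 0.03 m or angle between any of tiffin, lunchbox, mug, snackbox's own z axis and vertical above 0.3 rad).
It also fails if it takes over 70 s, if anything falls off the work surface, if the arm or the gripper's body presses on something with over 40 N, if the wrist force passes 120 N, or if a joint passes its speed limit or range.

## Robot

A 6-joint arm with a two-finger parallel gripper is mounted at the origin on the work surface. World frame = base frame: x ahead of the robot, y to its left, z up, the work surface at z = 0. Lengths are in m, angles in rad, forces in N, time in s.
With the tool pointing down it reaches from about 0.3 to 0.775 m from the base axis. Payload 14.6 kg.
Tool frame: the origin (TCP) lies at the very end of the fingers, on their centre line; the grasp point (between the pads) lies 19 mm behind it; z points along the fingers, y is the line along which they close (so a half turn about z gives the same grasp; the last joint's range is limited). The gripper opens to 94 mm and grips with 3 to 60 N. Pads are 16 mm wide; open, the fingers measure 119 mm over their backs; the gripper's body (75 mm by 177 mm) begins 78 mm behind the grasp point.
Start: joints at [1.074, 0.3, 1.521, -0, 1.321, -0.067], TCP at [0.229, 0.5, 0.205] pointing down, gripper open.
Joint ranges: [-3.03, 3.03], [-0.79, 2.21], [0.23, 2.52], [-1.04, 4.18], [0, 3.07], [-2.55, 2.55]. Speed limits (rad/s): [2.22, 2.22, 2.57, 3.14, 3.14, 3.14].

## Interface

Orientations are given as [roll, pitch, yaw] about the fixed x, y, z axes, in that order (R = Rz(yaw) Ry(pitch) Rx(roll)).
In Python, from station import ctrl gives the robot as it stands.
- The arm moves only by the shell command python3 -m pendant 'ROWS' [OPENING] [FORCE]. ROWS is JSON, a list of rows, each a list of 2 entries, a list of its own where there are three numbers: the shift along the world's x, y, z in cm, then the turn about the world's z in rad. A call has 1 to 20 rows; each row shifts and turns the commanded pose from where the row before left it; what a row does not reach is not made up. A row lasts 1/12 s, in which the tool goes at most 41.7 mm and 7.16 degrees, less where a joint would pass 70% of its speed; a pose out of reach is approached as far as the arm can. A call is refused whole if a number of a shift passes 4.17 or a number of a turn 0.125, either way. A call with a gripper value outside its range is refused whole. OPENING is the opening, from 0 (shut) to 1 (fully open), set as the call begins (- or left out, the last holds). The fingers move at their own pace and stop on an object; FORCE is the grip in N (left out, the last holds). Time passes only in rows, so rows that do not move let the fingers close. It gives the time, the measured TCP pose, the force, the opening and the grip force at its end, in the units of the state.
- ctrl.get_obs(): the state, without advancing time (a new reading comes with each control period).
- ctrl.camera(name): name is "scene" or "top"; returns a dict with "color" (480x640x3 uint8, red, green, blue), "intrinsics" (3x3 intrinsics, pixels), "camera_from_world" (4x4, takes a point from world to camera coordinates). Camera axes: x right, y down, z forward; pixel columns grow to the right and rows downward; lengths in m; the calibration is good to about 2 mm. A picture is of the moment at which its call begins. There is no depth.
- ctrl.hand_in(): hands the job in; it is judged then, once.
The state is a dict: "time_s": time; "qpos": joint angles; "joint_vel": joint speeds; "tau": joint torques, N m; "ee_pos": TCP position; "eef_rot": TCP orientation; "force": force on the tool from outside, world axes, zero at the start; "moment": the same for the moment, N m; "grip_width": finger opening in m; "grip_force": force on a finger pad.
Only numpy, scipy, OpenCV 4.12 (cv2) and the standard library are available. Lean on these libraries where they do the work, as an engineer would, in place of code of your own. Each camera call takes 0.05 s, during which the arm holds its last target. There are 200 camera calls.

## Working session

There is one attempt and no reset: what is moved stays moved. The work goes in short steps, Python scripts to look and compute and a shell command to move; the robot and the scene stay as the last step left them, time stands still between calls to the robot, and variables do not carry over. Pictures are saved under pics/ and viewed, at most 10 in all, crops included, and the job is handed in when it is done.

```bash
mkdir -p pics; ls; python3 - <<'E'
from station import ctrl
import cv2,numpy as np
for n in("scene","top"):
    c=ctrl.camera(n); cv2.imwrite(f"pics/{n}0.png",c["color"][:,:,::-1])
    print(n,c["intrinsics"].tolist(),np.round(c["camera_from_world"],4).tolist())
o=ctrl.get_obs(); print(o["time_s"],o["ee_pos"],o["eef_rot"],o["grip_width"])
E
```

```text
pics
scene [[551.182478753558, 0.0, 322.00672839449635], [0.0, 551.182478753558, 234.6213144513579], [0.0, 0.0, 1.0]] [[0.8563, 0.5165, -0.0047, -0.4058], [0.4389, -0.7325, -0.5203, -0.1556], [-0.2722, 0.4435, -0.8539, 1.7704], [0.0, 0.0, 0.0, 1.0]]
top [[454.87679368970686, 0.0, 317.723212732648], [0.0, 454.87679368970686, 237.51765649752068], [0.0, 0.0, 1.0]] [[0.0048, -0.9999, 0.0139, -0.0108], [-0.9962, -0.0059, -0.0863, 0.469], [0.0864, -0.0135, -0.9962, 1.0665], [0.0, 0.0, 0.0, 1.0]]
0.1 [0.22904344 0.49979168 0.20494703] [-3.14058562e+00 -7.64761414e-05  2.71184790e+00] 0.09364009275152409
```

View pics/top0.png

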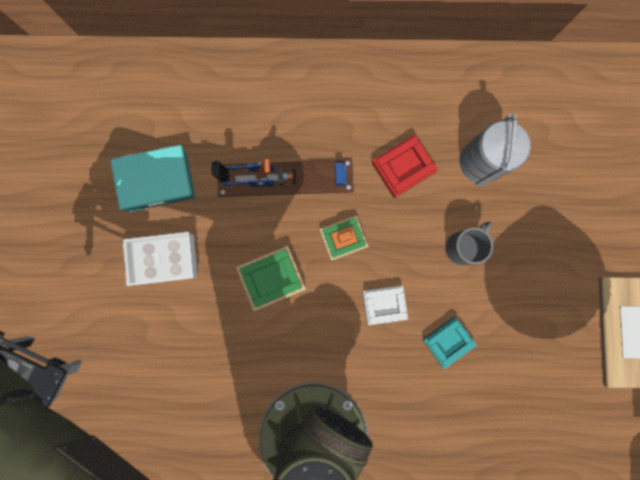

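View pics/scene0.png

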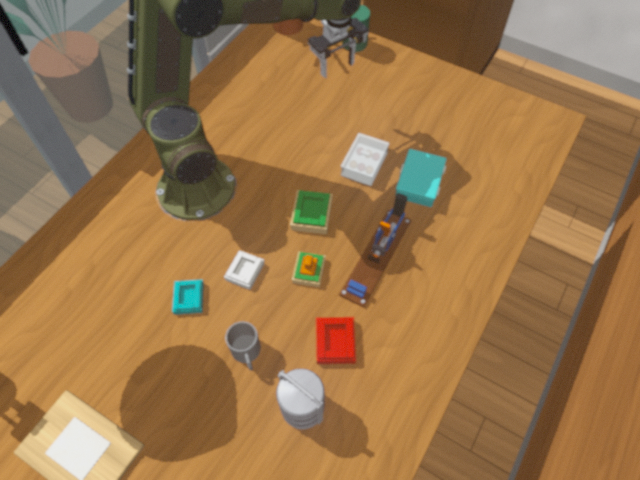

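The top view shows two green moulds: a large empty one at (270,278) and a small one at (344,238) holding the amber knob. The red, white and turquoise ones are excluded by colour. The small green one fits, so I'll confirm it in an enlarged crop. The clamp runs from (220,177) to (352,175), with its fixed jaw at (341,173).

```bash
python3 - <<'E'
import cv2
a=cv2.imread("pics/top0.png")[145:270,210:370]; cv2.imwrite("pics/c1.png",cv2.resize(a,None,fx=4.8,fy=4.8,interpolation=cv2.INTER_CUBIC))
a=cv2.imread("pics/scene0.png")[185:310,285:425]; cv2.imwrite("pics/c2.png",cv2.resize(a,None,fx=4.8,fy=4.8,interpolation=cv2.INTER_CUBIC))
E
```

```text
(no output)
```

View pics/c1.png

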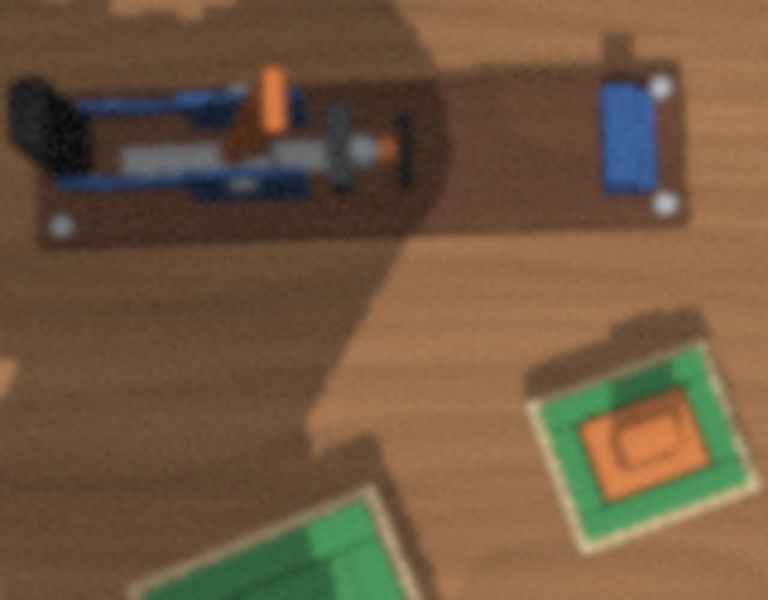

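View pics/c2.png

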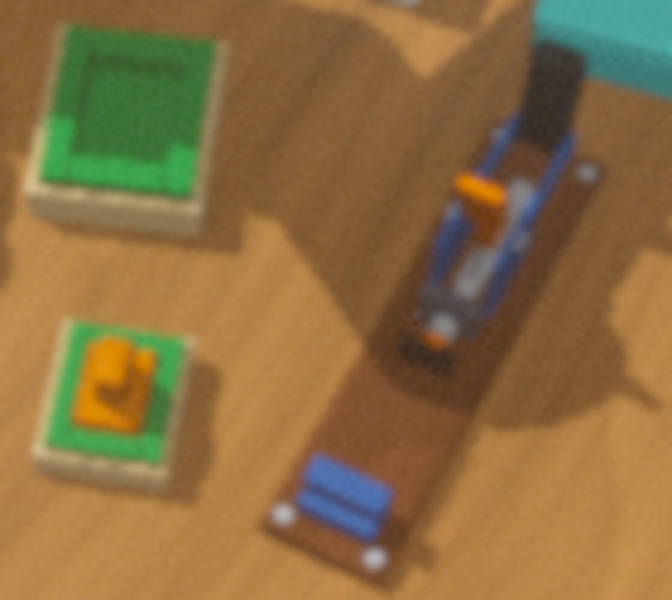

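The crops confirm it: the small green mould in a plywood rim holds the amber knob, with rim corners in c1 at (528,402), (705,342), (760,487) and (585,552). The clamp's fixed jaw is blue at c1 (601–658, 85–192), the pad is at x≈400–410, and the orange trigger is at about (272,100).

```bash
cat > h.py <<'E'
import numpy as np, cv2
K={"top":np.array([[454.877,0,317.723],[0,454.877,237.518],[0,0,1]]),"scene":np.array([[551.1825,0,322.0067],[0,551.1825,234.6213],[0,0,1]])}
T={"top":np.array([[0.0048,-0.9999,0.0139,-0.0108],[-0.9962,-0.0059,-0.0863,0.469],[0.0864,-0.0135,-0.9962,1.0665]]),
"scene":np.array([[0.8563,0.5165,-0.0047,-0.4058],[0.4389,-0.7325,-0.5203,-0.1556],[-0.2722,0.4435,-0.8539,1.7704]])}
def ray(n,uv,z):
    R,t=T[n][:,:3],T[n][:,3]; o=-R.T@t; d=R.T@np.linalg.inv(K[n])@np.array([uv[0],uv[1],1.])
    return o+d*(z-o[2])/d[2]
def crop(p,o,f): return (np.array(p)+.5)/f-.5+np.array(o)
E
python3 - <<'E'
from h import *
c=lambda p,z:ray("top",crop(p,(210,145),4.8),z)
s=lambda p,z:ray("scene",crop(p,(285,185),4.8),z)
def rect(name,P,f,z):
    Q=np.array([f(p,z) for p in P]); e=np.diff(np.vstack([Q,Q[:1]]),axis=0)
    print(name,np.round(Q.mean(0)*1000,1),"len",np.round(np.linalg.norm(e,axis=1)*1000,1),"ang",np.round(np.arctan2(e[:,1],e[:,0]),3))
rect("mould",[(528,402),(705,342),(760,487),(585,552)],c,.03)
rect("base",[(580,430),(685,390),(710,462),(605,502)],c,.036)
rect("grip",[(612,420),(675,402),(688,452),(623,470)],c,.068)
rect("mouldS",[(68,320),(193,340),(165,478),(38,455)],s,.03)
for n,p,z in [("bedTR",(680,62),.012),("bedBR",(688,228),.012),("bedBL",(40,250),.012),("jawTL",(601,85),.042),("jawBL",(605,192),.042),("padT",(405,115),.034),("padB",(405,187),.034),("trigTop",(272,70),.138),("trigB",(272,135),.138)]:
    print(n,np.round(c(p,z)*1000,1))
for n,p,z in [("S bedR",(608,165),.012),("S bedL",(262,527),.012),("S bedB",(385,588),.012),("S jaw top back L",(318,455),.042),("S jaw top back R",(392,490),.042),("S padL",(403,345),.034),("S padR",(452,368),.034),("S trig L",(457,180),.138),("S trig R",(505,192),.138)]:
    print(n,np.round(s(p,z)*1000,1))
E
```

```text
mould [468.8 -70.2  30. ] len [92.8 76.8 92.2 79.2] ang [-1.236 -2.783  1.931  0.366]
base [468.1 -70.   36. ] len [55.4 37.5 55.3 37.4] ang [-1.2   -2.81   1.94   0.336]
grip [470.1 -69.8  68. ] len [31.3 24.7 32.2 24.4] ang [-1.286 -2.889  1.847  0.217]
mouldS [476.  -76.7  30. ] len [77.3 94.2 76.5 92.9] ang [ 0.359 -1.206 -2.799  1.944]
bedTR [666.8 -89.6  12. ]
bedBR [581.1 -93.5  12. ]
bedBL [567.4 233.5  12. ]
jawTL [646.8 -47.8  42. ]
jawBL [593.1 -49.8  42. ]
padT [632.8  49.4  34. ]
padB [596.5  49.   34. ]
trigTop [627.9 105.2 138. ]
trigB [598.2 104.7 138. ]
S bedR [651.4 234.8  12. ]
S bedL [589.7 -97.9  12. ]
S bedB [670.4 -94.8  12. ]
S jaw top back L [601.  -53.6  42. ]
S jaw top back R [649.  -51.3  42. ]
S padL [606.8  40.7  34. ]
S padR [639.5  42.   34. ]
S trig L [603.   98.4 138. ]
S trig R [630.6 105.3 138. ]
```

```bash
python3 -m pendant '[[[1.3,-3.2,0],-0.044],[[1.3,-3.2,0],-0.044],[[1.3,-3.2,0],-0.044],[[1.3,-3.2,0],-0.044],[[1.3,-3.2,0],-0.044],[[1.3,-3.2,0],-0.044],[[1.3,-3.2,0],-0.044],[[1.3,-3.2,0],-0.044],[[1.3,-3.2,0],-0.044],[[1.3,-3.2,0],-0.044],[[1.3,-3.2,0],-0.044],[[1.3,-3.2,0],-0.044],[[1.3,-3.2,0],-0.044],[[1.3,-3.2,0],-0.044],[[1.3,-3.2,0],-0.044],[[1.3,-3.2,0],-0.044],[[1.3,-3.2,0],-0.044],[[0,0,0],0],[[0,0,0],0]]' 1.0
```

```text
time_s: 1.68
ee_pos: [0.4501, -0.0451, 0.2049]
eef_rot: [-3.141, -0.001, 1.961]
force: [0.0, 0.2, -0.2]
grip_width: 0.0942
grip_force: 0.0
```

```bash
python3 -m pendant '[[[1,-1.35,-1],-0.016],[[1,-1.35,-1],-0.017],[[0,0,-2],0],[[0,0,-2],0],[[0,0,-2],0],[[0,0,-2],0],[[0,0,-2],0],[[0,0,-1.5],0],[[0,0,-1],0],[[0,0,-1],0],[[0,0,-0.8],0],[[0,0,0],0],[[0,0,0],0]]'
python3 - <<'E'
from station import ctrl
import cv2
cv2.imwrite("pics/s1.png",cv2.resize(ctrl.camera("scene")["color"][200:330,230:390,::-1],None,fx=4.5,fy=4.5,interpolation=cv2.INTER_CUBIC))
E
```

```text
time_s: 2.77
ee_pos: [0.4703, -0.0709, 0.0426]
eef_rot: [-3.142, -0.0, 1.931]
force: [1.0, -0.6, 0.2]
grip_width: 0.094
grip_force: 0.0
```

View pics/s1.png

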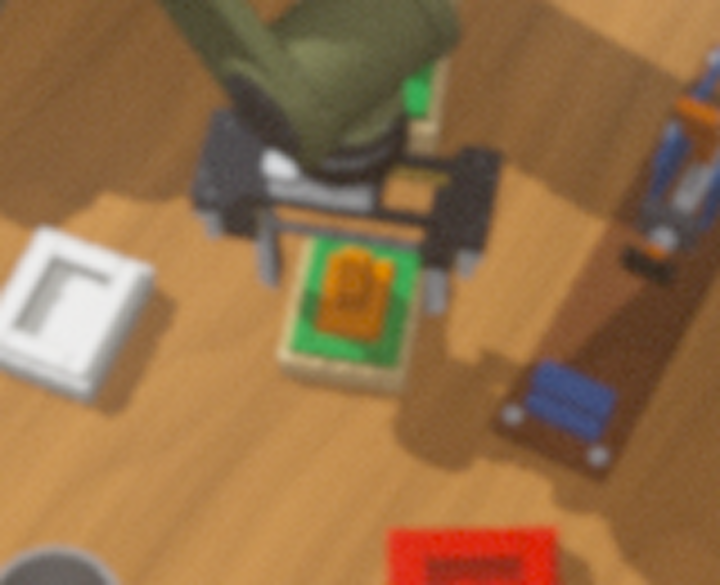

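```bash
python3 - <<'E'
from h import *
s=lambda p,z:np.round(ray("scene",crop(p,(230,200),4.5),z)*1000,1)
print(s((268,283),.0426),s((435,310),.0426))
P=[(312,238),(424,253),(400,378),(280,358)]
print(np.mean([s(p,.03) for p in P],0))
# expected pixels for fingertips at commanded pose
a=1.931-np.pi/2
for sg in(-1,1):
    w=np.array([.4703,-.0709,.0426])+sg*.055*np.array([np.cos(a),np.sin(a),0]); q=K["scene"]@(T["scene"][:,:3]@w+T["scene"][:,3]); q=q[:2]/q[2]; print(((q-[230,200])+.5)*4.5-.5)
E
```

```text
[423.4 -97.7  42.6] [524.3 -59.8  42.6]
[475.2   -77.975  30.   ]
[268.23197596 270.87891622]
[438.2013403  298.18588522]
```

The fingers straddle the knob, with tips at (268,283) and (435,310) and the knob centred between them. I'll grip and lift.

```bash
python3 -m pendant '[[[0,0,0],0],[[0,0,0],0],[[0,0,0],0],[[0,0,0],0],[[0,0,0],0],[[0,0,0],0],[[0,0,0],0],[[0,0,0],0],[[0,0,0],0],[[0,0,0],0]]' 0 20 && python3 -m pendant '[[[0,0,0.3],0],[[0,0,0.5],0],[[0,0,0.7],0],[[0,0,1],0],[[0,0,1.5],0],[[0,0,1.5],0],[[0,0,1.5],0],[[0,0,1.5],0],[[0,0,1],0],[[0,0,0],0],[[0,0,0],0]]'
```

```text
time_s: 3.65
ee_pos: [0.4702, -0.071, 0.0424]
eef_rot: [-3.142, -0.0, 1.931]
force: [0.2, -0.4, -0.5]
grip_width: 0.0308
grip_force: 0.0
time_s: 4.57
ee_pos: [0.4702, -0.0711, 0.1377]
eef_rot: [3.141, 0.001, 1.931]
force: [0.1, -0.0, -1.2]
grip_width: 0.02
grip_force: 20.0
```

```bash
python3 - <<'E'
from station import ctrl
import cv2
cv2.imwrite("pics/s2.png",cv2.resize(ctrl.camera("scene")["color"][180:300,240:380,::-1],None,fx=5,fy=5,interpolation=cv2.INTER_CUBIC))
E
```

```text
(no output)
```

View pics/s2.png

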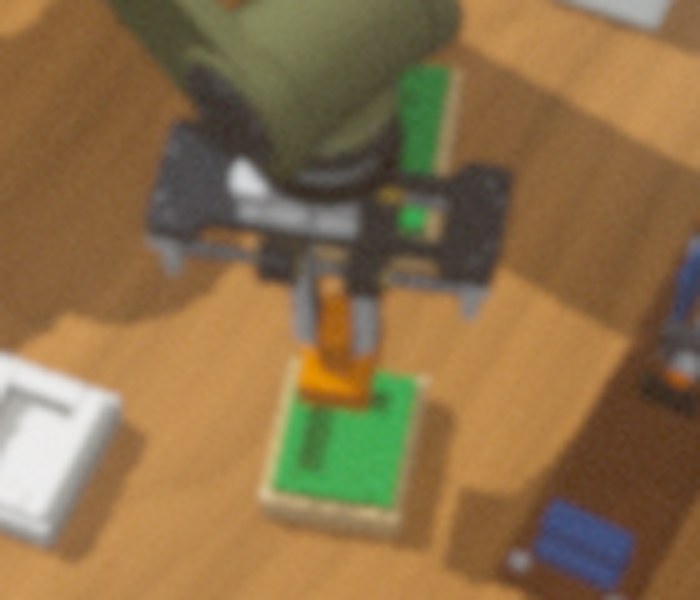

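The knob is held upright between the fingertips, with its base at about (335,385), clear of the empty mould.

```bash
python3 -m pendant '[[[0.9,0.4,0],-0.03],[[1.9,0.8,0],-0.04],[[2,0.9,0],-0.04],[[2,0.9,0],-0.04],[[2,0.9,0],-0.04],[[2,0.9,0],-0.04],[[2,0.9,0],-0.04],[[1.3,0.5,0],-0.03],[[0.9,0.3,0],-0.018],[[0,0,0],0],[[0,0,-2],0],[[0,0,-2],0],[[0,0,-2],0],[[0,0,-1.5],0],[[0,0,-0.5],0],[[0,0,0],0],[[0,0,0],0]]'
```

```text
time_s: 6.03
ee_pos: [0.6201, -0.0062, 0.0579]
eef_rot: [3.142, 0.0, 1.613]
force: [-0.2, 0.3, 0.6]
grip_width: 0.02
grip_force: 20.0
```

```bash
python3 - <<'E'
from station import ctrl
import cv2,numpy as np
a=cv2.resize(ctrl.camera("scene")["color"][200:310,320:430,::-1],None,fx=5,fy=5,interpolation=cv2.INTER_CUBIC)
cv2.imwrite("pics/s3.png",a)
E
python3 -m pendant '[[[0,0,-0.3],0],[[0,0,-0.3],0],[[0,0,-0.2],0],[[0,0,0],0]]';python3 -m pendant '[[[0,0,-0.2],0],[[0,0,0],0]]'
```

```text
time_s: 6.42
ee_pos: [0.62, -0.006, 0.0491]
eef_rot: [-3.141, -0.0, 1.613]
force: [-0.2, -0.2, -1.2]
grip_width: 0.02
grip_force: 20.0
time_s: 6.58
ee_pos: [0.6201, -0.006, 0.0472]
eef_rot: [-3.141, -0.0, 1.613]
force: [-0.4, 0.8, -1.0]
grip_width: 0.0198
grip_force: 20.0
```

View pics/s3.png

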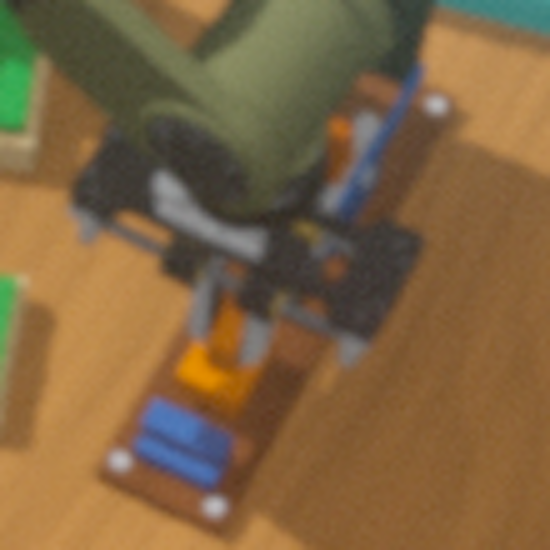

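The knob sits over the bed at about (215,370), behind the blue fixed jaw at (185,440), and is square to it. I'll keep lowering.

```bash
for i in 1; do python3 -m pendant '[[[0,0,-0.15],0],[[0,0,0],0]]' | grep -E 'ee_pos|force:';  python3 -m pendant '[[[0,0,-0.15],0],[[0,0,0],0]]'| grep -E 'ee_pos|force:';python3 -m pendant '[[[0,0,-0.1],0],[[0,0,0],0]]'| grep -E 'ee_pos|force:'; fi; done 2>/dev/null || true; python3 -c "
from station import ctrl;o=ctrl.get_obs();print(o['time_s'],o['ee_pos'],o['force'])"
```

```text
bash: syntax error near unexpected token `fi'
bash: `for i in 1; do python3 -m pendant '[[[0,0,-0.15],0],[[0,0,0],0]]' | grep -E 'ee_pos|force:';  python3 -m pendant '[[[0,0,-0.15],0],[[0,0,0],0]]'| grep -E 'ee_pos|force:';python3 -m pendant '[[[0,0,-0.1],0],[[0,0,0],0]]'| grep -E 'ee_pos|force:'; fi; done 2>/dev/null || true; python3 -c "'
```

```bash
python3 -m pendant '[[[0,0,-0.15],0],[[0,0,0],0]]' | grep -E 'ee_pos|^force:';  python3 -m pendant '[[[0,0,-0.15],0],[[0,0,0],0]]'| grep -E 'ee_pos|^force:';python3 -m pendant '[[[0,0,-0.1],0],[[0,0,0],0]]'| grep -E 'ee_pos|^force:'
```

```text
ee_pos: [0.6203, -0.006, 0.046]
force: [-0.6, 0.7, -0.4]
ee_pos: [0.6206, -0.0061, 0.0457]
force: [-3.6, -0.2, 10.3]
ee_pos: [0.6206, -0.0061, 0.0456]
force: [-7.7, 0.6, 20.9]
```

```bash
python3 -m pendant '[[[0,0,0.15],0],[[0,0,0],0]]' | grep -E 'ee_pos|^force:';  python3 -m pendant '[[[0,0,0],0],[[0,0,0],0],[[0,0,0],0],[[0,0,0],0],[[0,0,0],0],[[0,0,0],0],[[0,0,0],0],[[0,0,0],0]]' 0.7; python3 -m pendant '[[[0,0,0.5],0],[[0,0,1],0],[[0,0,2],0],[[0,0,3],0],[[0,0,3],0],[[0,0,3],0],[[0,-1.5,2],0],[[0,-2.5,1],0],[[0,-3,0],0],[[0,-3,0],0],[[0,-3,0],0],[[0,-3,0],0],[[0,0,0],0]]'
python3 - <<'E'
from station import ctrl
import cv2,numpy as np
f=lambda n,r,c:cv2.resize(ctrl.camera(n)["color"][r:r+90,c:c+150,::-1],None,fx=5,fy=5,interpolation=cv2.INTER_CUBIC)[:300] if 0 else ctrl.camera(n)["color"][:,:,::-1]
a=f("top",0,0)[145:205,205:365]; b=f("scene",0,0)[190:310,325:425]; cv2.imwrite("pics/ta.png",a)
a=cv2.resize(a,(800,300),interpolation=cv2.INTER_CUBIC); b=cv2.resize(b[20:],(300,300),interpolation=cv2.INTER_CUBIC)
o=np.zeros((600,800,3),np.uint8);o[:300]=a;o[300:,:300]=b;cv2.imwrite("pics/s4.png",o)
E
```

```text
ee_pos: [0.6204, -0.006, 0.0457]
force: [-3.5, 1.0, 11.1]
time_s: 7.92
ee_pos: [0.6202, -0.006, 0.0449]
eef_rot: [-3.142, -0.0, 1.613]
force: [0.1, 0.9, 0.4]
grip_width: 0.0651
grip_force: 0.0
time_s: 9.0
ee_pos: [0.6196, -0.1707, 0.2008]
eef_rot: [3.141, 0.001, 1.609]
force: [-0.2, 0.2, -0.3]
grip_width: 0.0658
grip_force: 0.0
```

View pics/s4.png

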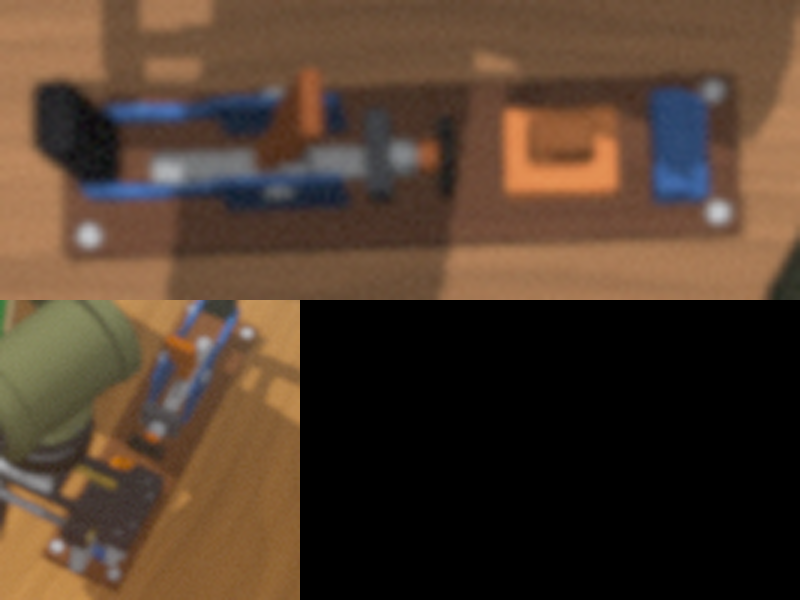

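The knob stands square at about (560,150), between the pad at x≈450 and the jaw at x≈650, with gaps of roughly 22 mm and 14 mm. Next is the trigger, with the fingers shut.

```bash
python3 -m pendant '[[[0,1.5,0],0],[[0,3,0],0],[[0,3,0],0],[[0,3.5,0],0],[[0,3.5,0],0],[[0,3.5,0],0],[[0,3,0],0],[[0,2,0],0],[[-0.3,1,0],0],[[0,0,-2],0],[[0,0,-2],0],[[0,0,-2],0],[[0,0,-2],0],[[0,0,-1],0],[[0,0,0],0],[[0,0,0],0]]' 0 20; python3 -m pendant '[[[0,0.4,0],0],[[0,0.4,0],0],[[0,0.4,0],0]]'|grep -E '_pos|^force'; python3 -m pendant '[[[0,0.4,0],0],[[0,0.4,0],0],[[0,0,0],0]]'|grep -E '_pos|^force'
```

```text
time_s: 10.43
ee_pos: [0.6171, 0.0743, 0.1106]
eef_rot: [3.141, -0.0, 1.613]
force: [-0.2, -0.2, 0.6]
grip_width: 0.0006
grip_force: 0.0
ee_pos: [0.6176, 0.0865, 0.1111]
force: [0.1, -0.6, -0.4]
ee_pos: [0.6173, 0.0946, 0.1103]
force: [1.0, -1.0, 2.1]
```

```bash
p(){ grep -E '_pos|^force'|tr '\n' ' ';echo; }; python3 -m pendant '[[[0,0.4,0],0],[[0,0.4,0],0],[[0,0,0],0]]'|p; python3 -m pendant '[[[0,0.4,0],0],[[0,0.4,0],0],[[0,0,0],0]]'|p;python3 -m pendant '[[[0,0.4,0],0],[[0,0.4,0],0],[[0,0,0],0]]'|p;python3 -m pendant '[[[0,0.4,0],0],[[0,0.4,0],0],[[0,0,0],0]]'|p
```

```text
ee_pos: [0.6173, 0.1025, 0.1101] force: [0.3, -2.6, 1.4] 
ee_pos: [0.6172, 0.1107, 0.11] force: [-0.2, -3.5, 2.2] 
ee_pos: [0.617, 0.1183, 0.11] force: [-1.5, -4.7, 2.7] 
ee_pos: [0.6167, 0.1261, 0.1094] force: [-1.5, -5.8, 1.2]
```

```bash
p(){ grep -E '_pos|^force'|tr '\n' ' ';echo; }; python3 -m pendant '[[[0,0.3,0],0],[[0,0.1,0],0],[[0,0,0],0]]'|p; python3 -m pendant '[[[0,0.2,0],0],[[0,0,0],0]]'|p; python3 - <<'E'
from station import ctrl
import cv2,numpy as np
a=ctrl.camera("top")["color"][145:205,205:365,::-1];b=ctrl.camera("scene")["color"][180:310,325:435,::-1]
cv2.imwrite("pics/tb.png",a)
o=np.zeros((600,800,3),np.uint8);o[:300]=cv2.resize(a,(800,300),interpolation=cv2.INTER_CUBIC);o[300:,:254]=cv2.resize(b,(254,300),interpolation=cv2.INTER_CUBIC)
b=cv2.imread("pics/ta.png");o[300:500,266:]=cv2.resize(b,(534,200));cv2.imwrite("pics/s5.png",o)
E
```

```text
ee_pos: [0.6167, 0.1281, 0.1092] force: [-2.5, -14.7, 1.0] 
ee_pos: [0.6167, 0.1287, 0.1091] force: [-2.7, -24.1, 2.3]
```

View pics/s5.png

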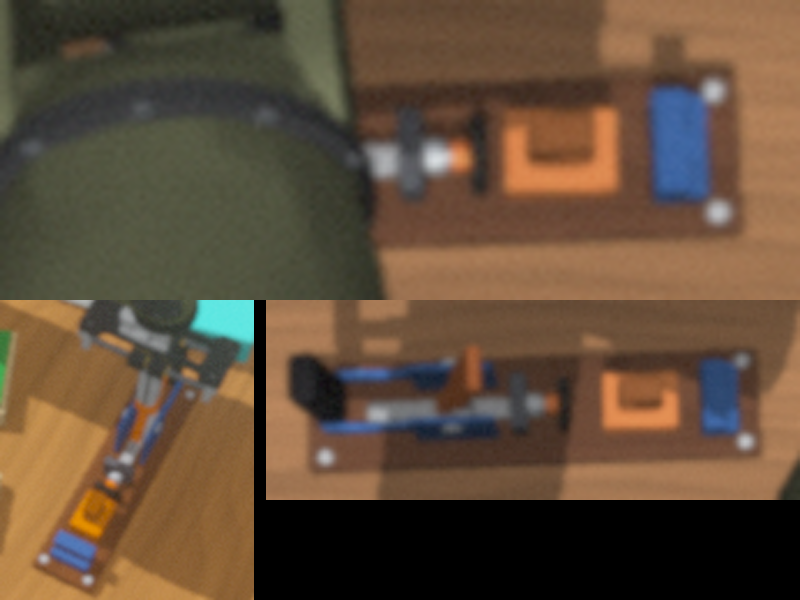

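The first full draw moved the jaw about 14 mm: the pad went from x≈450 to x≈480, and the knob edge is at 503. The hard stop is at TCP y≈0.128. I'll release, stroke again and track it numerically.

```bash
cat > tr.py <<'E'
from station import ctrl
import cv2,numpy as np,sys
n=sys.argv[1]
a=ctrl.camera("top")["color"][145:205,205:365,::-1].copy();cv2.imwrite(f"pics/{n}.png",a)
up=lambda i:cv2.resize(i,None,fx=10,fy=10,interpolation=cv2.INTER_CUBIC)
r=cv2.imread("pics/tb.png");A=up(a)
for k,(c0,c1,r0,r1) in dict(jaw=(78,84,20,41),pad=(93,99,21,40),part=(100,127,20,40),fix=(129,143,16,42)).items():
    t=up(r)[r0*10:r1*10,c0*10:c1*10]; s=A[(r0-2)*10:(r1+2)*10,(c0-4)*10:(c1+22)*10]
    m=cv2.matchTemplate(s,t,cv2.TM_CCOEFF_NORMED);_,v,_,l=cv2.minMaxLoc(m)
    print(k,"moved px %.1f mm %.1f score %.2f"%((l[0]-40)/10,(l[0]-40)/10*2.27,v))
E
p(){ grep -E '_pos|^force|time'|tr '\n' ' ';echo; }; python3 -m pendant '[[[0,-0.8,0],0],[[0,-0.8,0],0],[[0,-0.8,0],0],[[0,-0.8,0],0],[[0,-0.8,0],0],[[0,-0.3,0],0],[[0,0,0],0],[[0,0,0],0],[[0,0,0],0]]'|p; python3 tr.py t1;  python3 -m pendant '[[[0,0.4,0],0],[[0,0.4,0],0],[[0,0.4,0],0],[[0,0.4,0],0],[[0,0.4,0],0],[[0,0.4,0],0],[[0,0,0],0]]'|p; python3 -m pendant '[[[0,0.4,0],0],[[0,0.4,0],0],[[0,0.3,0],0],[[0,0,0],0]]'|p; python3 tr.py t2
```

```text
time_s: 13.2 ee_pos: [0.6172, 0.0892, 0.11] force: [0.1, -2.3, 0.6] 
jaw moved px 1.5 mm 3.4 score 0.33
pad moved px -0.3 mm -0.7 score 0.48
part moved px 0.0 mm 0.0 score 0.97
fix moved px 0.0 mm 0.0 score 1.00
time_s: 13.83 ee_pos: [0.6172, 0.1136, 0.1101] force: [0.1, -3.4, 3.4] 
time_s: 14.17 ee_pos: [0.6169, 0.124, 0.1097] force: [-1.2, -6.0, 1.4] 
jaw moved px 4.2 mm 9.5 score 0.99
pad moved px 3.0 mm 6.8 score 0.86
part moved px 0.6 mm 1.4 score 0.99
fix moved px 0.0 mm 0.0 score 1.00
```

```bash
p(){ grep -E '_pos|^force|time'|tr '\n' ' ';echo; }; python3 -m pendant '[[[0,0.4,0],0],[[0,0,0],0]]'|p; python3 tr.py t3; python3 -m pendant '[[[0,-0.8,0],0],[[0,-0.8,0],0],[[0,-0.8,0],0],[[0,-0.8,0],0],[[0,-0.8,0],0],[[0,-0.5,0],0],[[0,0,0],0],[[0,0,0],0],[[0,0,0],0]]'|p;  python3 -m pendant '[[[0,0.4,0],0],[[0,0.4,0],0],[[0,0.4,0],0],[[0,0.4,0],0],[[0,0.4,0],0],[[0,0.4,0],0],[[0,0.4,0],0],[[0,0,0],0]]'|p; python3 tr.py t4; python3 -m pendant '[[[0,0.3,0],0],[[0,0.3,0],0],[[0,0,0],0]]'|p; python3 tr.py t5
```

```text
time_s: 14.38 ee_pos: [0.6167, 0.1276, 0.1094] force: [-0.4, -6.1, -0.8] 
jaw moved px 5.0 mm 11.3 score 0.99
pad moved px 3.6 mm 8.2 score 0.86
part moved px 1.2 mm 2.7 score 0.99
fix moved px 0.0 mm 0.0 score 1.00
time_s: 15.18 ee_pos: [0.6172, 0.0832, 0.11] force: [-0.1, -0.1, -0.1] 
time_s: 15.85 ee_pos: [0.6172, 0.1117, 0.11] force: [1.1, -2.4, 1.9] 
jaw moved px 6.8 mm 15.4 score 0.92
pad moved px 5.3 mm 12.0 score 0.86
part moved px 2.8 mm 6.4 score 0.98
fix moved px 0.0 mm 0.0 score 1.00
time_s: 16.15 ee_pos: [0.6171, 0.1169, 0.11] force: [-1.4, -5.0, 5.2] 
jaw moved px 7.6 mm 17.3 score 0.99
pad moved px 6.4 mm 14.5 score 0.86
part moved px 3.8 mm 8.6 score 0.97
fix moved px 0.0 mm 0.0 score 1.00
```

```bash
p(){ grep -E '_pos|^force|time'|tr '\n' ' ';echo; }; python3 -m pendant '[[[0,0.3,0],0],[[0,0.3,0],0],[[0,0,0],0]]'|p; python3 tr.py t6; python3 -m pendant '[[[0,0.4,0],0],[[0,0,0],0]]'|p; python3 tr.py t7
```

```text
time_s: 16.45 ee_pos: [0.6169, 0.1229, 0.1098] force: [-1.6, -5.5, 1.8] 
jaw moved px 9.0 mm 20.4 score 0.99
pad moved px 7.6 mm 17.3 score 0.85
part moved px 4.8 mm 10.9 score 0.90
fix moved px 0.1 mm 0.2 score 0.99
time_s: 16.67 ee_pos: [0.6167, 0.1268, 0.1094] force: [-0.9, -6.1, 0.6] 
jaw moved px 10.0 mm 22.7 score 0.99
pad moved px 8.5 mm 19.3 score 0.85
part moved px 5.6 mm 12.7 score 0.84
fix moved px 0.3 mm 0.7 score 0.96
```

```bash
p(){ grep -E '_pos|^force|time'|tr '\n' ' ';echo; }; q(){ grep -E 'jaw|pad|part'|cut -d' ' -f1,4,8|tr '\n' ' ';echo; }; python3 -m pendant '[[[0,-0.8,0],0],[[0,-0.8,0],0],[[0,-0.8,0],0],[[0,-0.8,0],0],[[0,-0.8,0],0],[[0,-0.4,0],0],[[0,0,0],0],[[0,0,0],0],[[0,0,0],0]]'|p;  python3 -m pendant '[[[0,0.4,0],0],[[0,0.4,0],0],[[0,0.4,0],0],[[0,0.4,0],0],[[0,0.4,0],0],[[0,0.4,0],0],[[0,0,0],0]]'|p; python3 tr.py t8|q; python3 -m pendant '[[[0,0.4,0],0],[[0,0,0],0]]'|p; python3 tr.py t9|q;python3 -m pendant '[[[0,0.4,0],0],[[0,0,0],0]]'|p; python3 tr.py t10|q
```

```text
time_s: 17.47 ee_pos: [0.6172, 0.0833, 0.1099] force: [0.0, -0.2, -0.6] 
time_s: 18.05 ee_pos: [0.6172, 0.1077, 0.1101] force: [0.8, -2.5, 1.8] 
jaw 11.0 0.99 pad 9.5 0.86 part 6.7 0.82 
time_s: 18.27 ee_pos: [0.6172, 0.1113, 0.11] force: [-0.1, -4.0, 2.1] 
jaw 11.3 0.99 pad 9.5 0.85 part 6.7 0.82 
time_s: 18.48 ee_pos: [0.6171, 0.1149, 0.11] force: [-1.6, -5.6, 3.7] 
jaw 12.0 0.99 pad 9.6 0.85 part 6.7 0.81
```

```bash
p(){ grep -E '_pos|^force|time'|tr '\n' ' ';echo; }; q(){ grep -E 'jaw|pad|part'|cut -d' ' -f1,4,8|tr '\n' ' ';echo; }; python3 -m pendant '[[[0,0.3,0],0],[[0,0.3,0],0],[[0,0,0],0]]'|p; python3 tr.py t11|q; python3 -m pendant '[[[0,0.3,0],0],[[0,0.2,0],0],[[0,0,0],0]]'|p; python3 tr.py t12|q;python3 -m pendant '[[[0,0.2,0],0],[[0,0,0],0],[[0,0,0],0]]'|p; python3 tr.py t13|q
```

```text
time_s: 18.78 ee_pos: [0.617, 0.1206, 0.11] force: [-1.6, -7.8, 5.0] 
jaw 13.3 0.98 pad 9.6 0.85 part 6.7 0.80 
time_s: 19.08 ee_pos: [0.6168, 0.1253, 0.1096] force: [-2.7, -8.3, 1.2] 
jaw 14.2 0.99 pad 9.7 0.80 part 6.7 0.79 
time_s: 19.38 ee_pos: [0.6167, 0.127, 0.1094] force: [-1.9, -8.9, 1.3] 
jaw 14.5 0.98 pad 9.7 0.79 part 6.7 0.78
```

```bash
python3 -m pendant '[[[0,0.05,0],0],[[0,0,0],0],[[0,0,0],0],[[0,0,0],0],[[0,0,0],0],[[0,0,0],0]]'|grep -E '_pos|^force'; python3 tr.py t14; python3 -c "
import cv2;cv2.imwrite('pics/s6.png',cv2.resize(cv2.imread('pics/t14.png'),(800,300),interpolation=cv2.INTER_CUBIC))"
```

```text
ee_pos: [0.6167, 0.1274, 0.1094]
force: [-2.0, -9.7, 1.2]
jaw moved px 14.6 mm 33.1 score 0.98
pad moved px 9.7 mm 22.0 score 0.79
part moved px 6.7 mm 15.2 score 0.78
fix moved px 0.6 mm 1.4 score 0.87
```

View pics/s6.png

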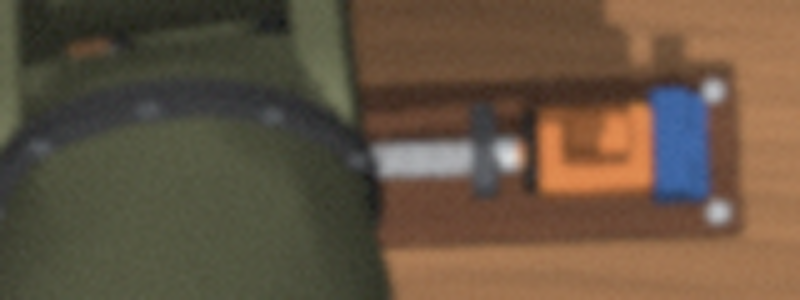

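The knob (540–652, 105–193) is square against the blue fixed jaw at x≈652. The pad is against it at x≈530, the spring is squashed about 8 mm, and the finger holds the trigger at about 9 N.

```bash
python3 -c "
from station import ctrl;print(ctrl.hand_in())"
```

```text
the job is handed in; nothing more can be done
None
```

I handed the job in with the knob upright, square and clamped against the fixed jaw. The pad spring is squashed about 8 mm by my image estimate, and the finger holds the trigger drawn at about 9 N; the hand-in returned no verdict.

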